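Lock the bayonet lid on the sample vessel

TASK

Close the round steel sample vessel with its lid (the steel plug with the black bar on top): set the lid upright in the vessel's mouth with its two lugs in the two gaps of the collar, press it down against the spring and turn it clockwise (seen from above) about a quarter turn, past the catch, then let go so that it springs up and stays locked under the collar. Leave the other things on the worktop where they are.

Things in the scene. Friction and masses are not known exactly. Their poses are not given: they have to be found in the camera images.
- vessel: Round steel vessel fixed to the worktop: foot plate 120 mm across, pot 100 mm across, collar top 75 mm up. Origin: centre of its underside; z up along the pot's axis. The collar's two gaps lie on its +x and -x axes; a small pip on the rim marks each gap's middle, a short bar on the rim the locked direction. A brass spigot 11 mm thick sticks out at +x to 66 mm from the axis, 45 mm up.
- vessel_mouth (a point): Centre of the mouth, 75 mm above the vessel's underside, same axes. Mouth 86 mm across; two inward lips 6 mm thick narrow its top to 66 mm. The gaps between them are 64 degrees wide: a lug has about 15 degrees to spare each way. Clockwise of each gap a ridge hangs under the lip to 10 mm below the top; past it is the lock pocket, then a stop 88 degrees from the gap. Anticlockwise is blocked.
- seal_plate (a joint): Sprung black plate (58 mm across) in the vessel, on which the lid bears; value in m, 0 up, grows as it is pressed down, end stop 0.015. Its top is 67 mm above the vessel's underside at 0. Spring 5 N at 0, 11 N at 0.010, 14 N at 0.015. The lugs pass under the ridges from 0.009 on (0.011 to 0.013 is comfortable); locked, it springs back to about 0.005.
- lid_grip (a point): Grip point of the lid's bar, on the lid's axis 45 mm above its underside. The bar is black, upright, 54 mm long (lid's x), 14 mm wide (lid's y), from 22 to 60 mm above the underside; grip it across the 14 mm. Axis z up. The lid (0.15 to 0.27 kg) starts upright and free on the worktop.
- lid_foot (a point): Centre of the lid's underside, same axes. Steel plug 60 mm across, 22 mm high; two lugs 19 mm wide, 7 mm thick stick out at the underside along +x and -x, in line with the bar, to 40 mm from the axis. A half turn changes nothing. It is 67 mm above the vessel's underside when resting unpressed on the seal plate, about 62 mm when locked.
- timer: White bench timer, 68x62x19 mm, standing between lid and vessel. Bystander; its origin is the centre of its underside.
- spare_cup: Specimen cup with screw lid, 60 mm across, 72 mm high, at the back. Bystander; its origin is the centre of its underside.
Mind the look-alikes: they are no part of the job. What is shaped like the vessel but green is not meant.

How it is judged:
By the outcome, as a careful person would: the job done as asked, in the order asked, and still so for the second after the job is handed in, with the robot touching nothing.
It also fails if it takes over 48 s, if anything falls off the work surface, if the arm or the gripper's body presses on something with over 40 N, if the wrist force passes 120 N, or if a joint passes its speed limit or range.

ROBOT

A 6-joint arm with a two-finger parallel gripper is mounted at the origin on a cart in front of the work surface, level with it; the furniture and walls round the work are solid. World frame = base frame: x ahead of the robot, y to its left, z up, the work surface at z = 0. Lengths are in m, angles in degrees, forces in N, time in s.
With the tool pointing down it reaches from about 0.375 to 0.925 m from the base axis. Payload 5.7 kg.
Tool frame: the origin (TCP) lies midway between the tips of the shut fingers; the grasp point (between the pads) lies 19 mm behind it; z points along the fingers, y is the line along which they close (so a half turn about z gives the same grasp; the last joint's range is limited). The gripper opens to 88 mm and grips with 3 to 60 N. Pads are 20 mm wide; open, the fingers measure 115 mm over their backs; the gripper's body (75 mm by 178 mm) begins 61 mm behind the grasp point.
Start: joints at [-73.402, 20.558, 86.54, -0, 72.909, -6.595], TCP at [0.236, -0.551, 0.223] pointing down, gripper open.
Joint ranges: [-170.27, 170.27], [-57.76, 135], [12.27, 136.19], [-55.21, 235.2], [11.17, 155.16], [-170.74, 170.74]. Speed limits (degrees/s): [136.94, 136.94, 180, 180, 180, 180].

INTERFACE

Orientations are given as a 3x3 rotation matrix whose columns are the frame's x, y, z axes.
In Python, from rig import ctrl gives the robot as it stands.
- The arm moves only by the tool carry_out, never from a script. Its argument "rows" is a list of rows, each a list of 5 numbers: the shift along the tool's x, y, z in units of 40 mm (1.0 is 40 mm), then the turn about the tool's z in units of 8 degrees (1.0 is 8 degrees), then the opening, from -1 (shut) to 1 (fully open). A call has 1 to 10 rows; each row is the pose to reach, as a shift and turn from the pose commanded when the call began, along the tool's axes at that moment; what a row does not reach only later rows make up. A row lasts 1/10 s, in which the tool goes at most 50 mm and 8.59 degrees, less where a joint would pass 70% of its speed; a pose out of reach is approached as far as the arm can. A call with a gripper value outside its range is refused whole. The fingers move at their own pace and stop on an object; "squeeze" is the grip in N (left out, the last holds). Time passes only in rows, so rows that repeat a pose let the fingers close. It gives the time, the measured TCP pose, the force, the opening and the grip force at its end, in the units of the state.
- ctrl.get_obs(): the state, without advancing time (a new reading comes with each control period).
- ctrl.get_image(name): name is "scene" or "top"; returns (picture, depth): 480x640x3 uint8, blue, green, red; 480x640 float32, m along the optical axis (not along the pixel's ray), 0 where there is no reading.
- ctrl.camera_params(name): a dict with "fx", "fy", "cx", "cy" (pixels), "xyz" and "rotation" of the camera in the world. Camera axes: x right, y down, z forward; pixel columns grow to the right and rows downward; lengths in m; the calibration is good to about 2 mm. A picture is of the moment at which its call begins. camera_params takes no time and is no camera call.
- ctrl.finish_job(): hands the job in; it is judged then, once.
The state is a dict: "time": time; "joint_pos": joint angles; "dq": joint speeds; "effort": joint torques, N m; "tcp_pos": TCP position; "tcp_rot": TCP orientation; "contact_force": force on the tool from outside, world axes, zero at the start; "moment": the same for the moment, N m; "opening": opening from 0.0 (shut) to 1.0 (fully open); "finger_force": force on a finger pad.
Only numpy, scipy, OpenCV 4.12 (cv2) and the standard library are available. Lean on these libraries where they do the work, as an engineer would, in place of code of your own. Each camera call takes 0.05 s, during which the arm holds its last target. There are 200 camera calls.

## Working session

There is one attempt and no reset: what is moved stays moved. The work goes in short steps, Python scripts to look and compute and a tool call to move; the robot and the scene stay as the last step left them, time stands still between calls to the robot, and variables do not carry over. Pictures are saved under pics/ and viewed, at most 10 in all, crops included, and the job is handed in when it is done.

Besides the shell and the picture viewer there is one more tool, called after "Call:" as a command line: name --pt "numbers of a row" for each row, then --argument value for the rest. carry_out: Moves the arm, as the interface text tells. Its arguments: {"type":"object","properties":{"rows":{"type":"array","items":{"type":"array","items":{"type":"number"}}},"squeeze":{"type":"number"}},"required":["rows"]}

```bash
mkdir -p pics
cat > h.py <<'E'
import numpy as np, cv2
from rig import ctrl
def grab(n):
    im,d=ctrl.get_image(n); return im,d,ctrl.camera_params(n)
def ray(c,u,v):
    r=np.array(c["rotation"])@np.array([(u-c["cx"])/c["fx"],(v-c["cy"])/c["fy"],1.0]); return np.array(c["xyz"]),r
def onplane(c,u,v,z):
    o,r=ray(c,u,v); return o+r*(z-o[2])/r[2]
def cloud(c,d):
    v,u=np.mgrid[:480,:640]; 
    p=np.stack([(u-c["cx"])/c["fx"]*d,(v-c["cy"])/c["fy"]*d,d],-1)
    return p@np.array(c["rotation"]).T+np.array(c["xyz"])
E
python3 - <<'E'
from h import *
for n in("top","scene"):
    im,d,c=grab(n); cv2.imwrite(f"pics/{n}0.png",im); np.savez(f"/tmp/{n}0.npz",im=im,d=d); print(n,c)
print(ctrl.get_obs())
E
```

```text
top {'fx': 450.395777368913, 'fy': 450.395777368913, 'cx': 320.0168018085656, 'cy': 238.2404424331944, 'xyz': array([ 0.4362667 , -0.04366482,  1.0507746 ]), 'rotation': array([[-0.00721205, -0.98843321,  0.15148524],
       [-0.99997303,  0.00691859, -0.0024642 ],
       [ 0.00138764, -0.15149893, -0.98845645]])}
scene {'fx': 539.3509942086794, 'fy': 539.3509942086794, 'cx': 322.41937867992124, 'cy': 237.564308586726, 'xyz': array([0.22721938, 0.64788195, 0.82436463]), 'rotation': array([[-0.8908823 , -0.3217037 ,  0.32067967],
       [-0.45393055,  0.60472021, -0.65441617],
       [ 0.01660662, -0.72857408, -0.68476568]])}
{'time': 0.1, 'joint_pos': array([-7.34026055e+01,  2.05943724e+01,  8.65909054e+01, -1.09560556e-03,
        7.29091643e+01, -6.59306566e+00]), 'dq': array([-0.08430329, -0.10353295, -0.13624459,  0.04034143,  0.01550751,
        0.01706335]), 'effort': array([ 6.71187827e-04, -5.16356206e+01, -2.71408010e+01,  6.76836516e-02,
        2.76002905e-02, -2.05731129e-05]), 'tcp_pos': array([ 0.23610023, -0.55092977,  0.22190029]), 'tcp_rot': array([[ 9.19198742e-01,  3.93793645e-01, -4.88351309e-04],
       [ 3.93793911e-01, -9.19197409e-01,  1.57442722e-03],
       [ 1.71108174e-04, -1.63952129e-03, -9.99998641e-01]]), 'contact_force': array([-0.20998492,  0.48286889, -0.1540514 ]), 'moment': array([ 0.02723051, -0.00624745,  0.01196251]), 'finger_force': 0.0, 'opening': 1.0016448153358606}
```

View pics/top0.png

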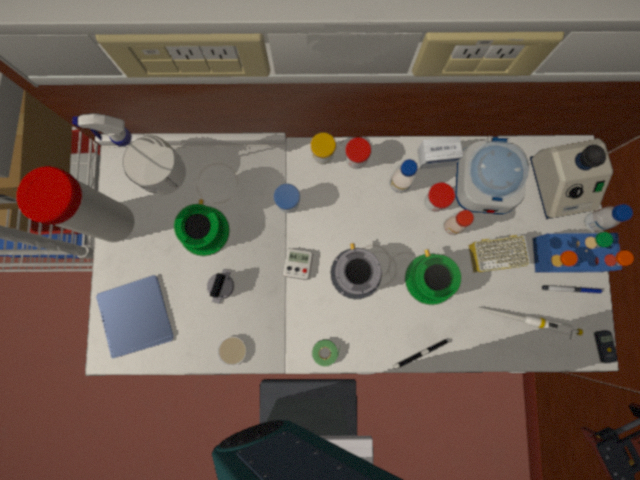

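View pics/scene0.png

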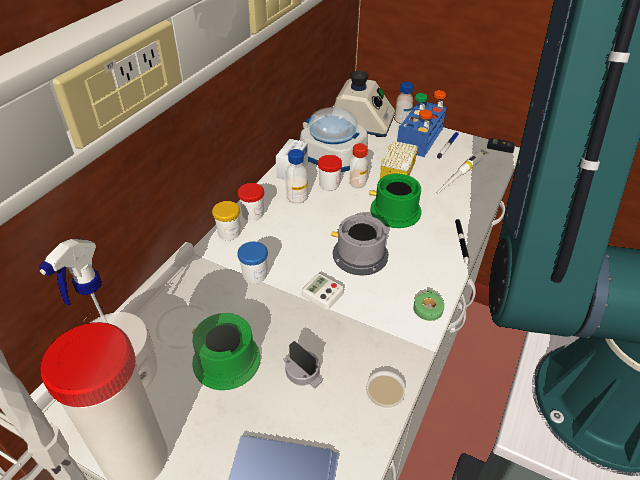

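The top view shows the lid at about (219,287), bar nearly along image rows, and the steel vessel at (357,272) with its spigot at (351,246). The timer is at (298,263), and the green look-alikes are at (201,230) and (433,279). The scene view shows the lid at (302,362) and the vessel at (360,243), both upright.

Run:
```python
from h import *
out=[]
for n,bl,bv in(("top",(195,262,50,50),(322,236,70,70)),("scene",(275,330,60,65),(325,205,70,75))):
    z=np.load(f"/tmp/{n}0.npz"); im,d=z["im"],z["d"]; c=ctrl.camera_params(n); P=cloud(c,d)
    g=im.max(2).astype(int); sat=g-im.min(2)
    def sub(b): x,y,w,h=b; m=np.zeros((480,640),bool); m[y:y+h,x:x+w]=1; return m
    # lid bar: top face by height and darkness
    m=sub(bl)&(g<70)&(P[...,2]>.052)&(P[...,2]<.07); v,u=np.nonzero(m)
    Q=np.array([onplane(c,a,b,.060)[:2] for a,b in zip(u,v)],np.float32)
    (ct,sz,an)=cv2.minAreaRect(Q); w,V=np.linalg.eigh(np.cov(Q.T)); ax=V[:,1]
    print(n,"bar n",len(u),"rect",ct,sz,an,"pca ang",np.degrees(np.arctan2(ax[1],ax[0])),"zmed",np.median(P[m][:,2]),"mean",Q.mean(0))
    # vessel rim : height ~.075 
    m=sub(bv)&(abs(P[...,2]-.075)<.004); v,u=np.nonzero(m)
    Q=np.array([onplane(c,a,b,.075)[:2] for a,b in zip(u,v)],np.float32)
    print(" rim n",len(u),"circle",cv2.minEnclosingCircle(Q),"z",np.median(P[m][:,2]))
    m=sub(bv)&(g<60)&(abs(P[...,2]-.067)<.006); v,u=np.nonzero(m)
    Q=np.array([onplane(c,a,b,.067)[:2] for a,b in zip(u,v)],np.float32)
    if len(Q)>5: print(" plate",len(u),cv2.minEnclosingCircle(Q),Q.mean(0),np.median(P[m][:,2]))
    # spigot (brass)
    h=cv2.cvtColor(im,cv2.COLOR_BGR2HSV); m=sub(bv)&(h[...,0]>12)&(h[...,0]<32)&(h[...,1]>110); v,u=np.nonzero(m)
    Q=np.array([onplane(c,a,b,.050)[:2] for a,b in zip(u,v)],np.float32)
    print(" spigot",len(u),Q.mean(0),np.median(P[m][:,2]),cv2.minAreaRect(Q))
    for b in(bl,bv):
        x,y,w,hh=b; out.append(cv2.resize(im[y:y+hh,x:x+w],(400,300) if 0 else (350,350),interpolation=cv2.INTER_CUBIC))
cv2.imwrite("pics/crops.png",np.hstack([out[1],out[3]]))
```

```text
top bar n 154 rect (0.4867904782295227, 0.18108950555324554) (0.014683558605611324, 0.05113808438181877) 72.95968627929688 pca ang 161.89666586155866 zmed 0.05880932843430309 mean [0.4868825  0.18141215]
 rim n 710 circle ((0.5137322545051575, -0.12898504734039307), 0.04976178705692291) z 0.0739197547064418
 plate 524 ((0.5138043165206909, -0.1286250203847885), 0.028532905504107475) [ 0.5134581 -0.1283744] 0.06606545869850533
 spigot 16 [ 0.5713944  -0.11802284] 0.04831384381375392 ((0.5715317130088806, -0.11882930248975754), (0.006749095395207405, 0.009049879387021065), 89.59690856933594)
scene bar n 254 rect (0.48666515946388245, 0.18689075112342834) (0.017082642763853073, 0.055989015847444534) 73.63163757324219 pca ang 162.35038492812424 zmed 0.05924643034218957 mean [0.48588443 0.18682988]
 rim n 660 circle ((0.5145339369773865, -0.12685641646385193), 0.05229344964027405) z 0.07461163908819701
 plate 363 ((0.5162777304649353, -0.12880155444145203), 0.0281740203499794) [ 0.516858   -0.13006803] 0.06687360317198543
 spigot 32 [ 0.57308334 -0.11432209] 0.04765919684186859 ((0.5739334225654602, -0.11484576761722565), (0.012702536769211292, 0.015490125864744186), 25.87116050720215)
```

View pics/crops.png

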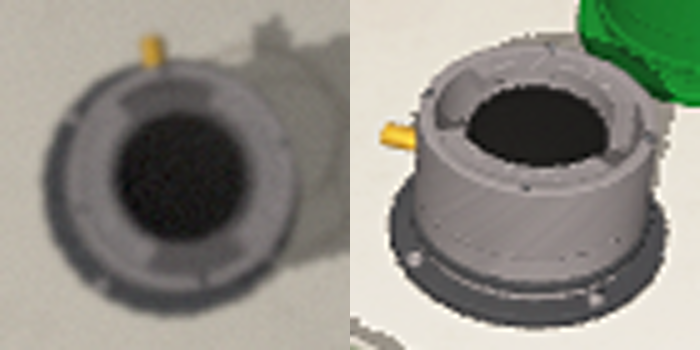

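Call:
carry_out --pt "13 -14.4 0 5 1" --pt "13 -14.4 0 5 1" --pt "13 -14.4 0 5 1" --pt "13 -14.4 0 5 1" --pt "13 -14.4 0 5 1" --pt "13 -14.4 0 5 1" --pt "13 -14.4 0 5 1" --pt "13 -14.4 0 5 1" --pt "13 -14.4 0 5 1" --pt "13 -14.4 0 5 1"

```text
time: 1.1
tcp_pos: [0.3976, -0.0779, 0.2227]
tcp_rot: [[0.957, -0.29, 0.0], [-0.29, -0.957, 0.0], [0.0, -0.0, -1.0]]
contact_force: [0.0, -0.5, -0.0]
opening: 1.003
finger_force: 0.0
```

```bash
cat >> h.py <<'E'
def plan(x,y,z,yaw):
    "units to reach TCP x,y,z with tool x axis at world yaw (mod 180)"
    o=ctrl.get_obs(); R=np.array(o["tcp_rot"]); d=R.T@(np.array([x,y,z])-o["tcp_pos"])
    cur=np.degrees(np.arctan2(R[1,0],R[0,0])); t=(cur-yaw+90)%180-90
    print("t",round(o["time"],2),"tcp",np.round(o["tcp_pos"],4),"yaw",round(cur,2),"tilt",np.round(R[:2,2],4),"j",np.round(o["joint_pos"],1),"F",np.round(o["contact_force"],1),"M",np.round(o["moment"],2),"open",round(o["opening"],3),"grip",round(o["finger_force"],1))
    print("UNITS",np.round(d/.04,2),"turn",round(t/8,2))
E
python3 -c "
from h import *
plan(.4865,.184,.14,-17.5)"
```

```text
t 1.1 tcp [ 0.3976 -0.0779  0.2227] yaw -16.83 tilt [0.0001 0.    ] j [-20.9   4.1 108.8   0.   67.1  85.9] F [ 0.  -0.5 -0. ] M [0.07 0.02 0.04] open 1.003 grip 0.0
UNITS [ 0.23 -6.91  2.07] turn 0.08
```

Call:
carry_out --pt "0.2 -6.9 1 0.1 1" --pt "0.2 -6.9 2 0.1 1" --pt "0.2 -6.9 2 0.1 1" --pt "0.2 -6.9 2 0.1 1" --pt "0.2 -6.9 2 0.1 1" --pt "0.2 -6.9 2 0.1 1" --pt "0.2 -6.9 2 0.1 1" --pt "0.2 -6.9 2 0.1 1" --pt "0.2 -6.9 2 0.1 1"

```text
time: 2.0
tcp_pos: [0.4845, 0.181, 0.1428]
tcp_rot: [[0.953, -0.303, -0.001], [-0.303, -0.953, -0.0], [-0.001, 0.001, -1.0]]
contact_force: [-0.2, 0.3, 0.4]
opening: 1.001
finger_force: 0.0
```

Run:
```python
from h import *
plan(.4865,.184,.028,-17.5)
im,d,c=grab("scene"); cv2.imwrite("pics/s1.png",cv2.resize(im[200:440,200:440],(600,600),interpolation=cv2.INTER_CUBIC))
```

```text
t 2.0 tcp [0.4845 0.181  0.1428] yaw -17.63 tilt [-0.0008 -0.0005] j [ 12.8  19.1 102.   -0.   59.  120.5] F [-0.2  0.3  0.4] M [ 0.05  0.01 -0.02] open 1.001 grip 0.0
UNITS [ 0.03 -0.09  2.87] turn -0.02
```

View pics/s1.png

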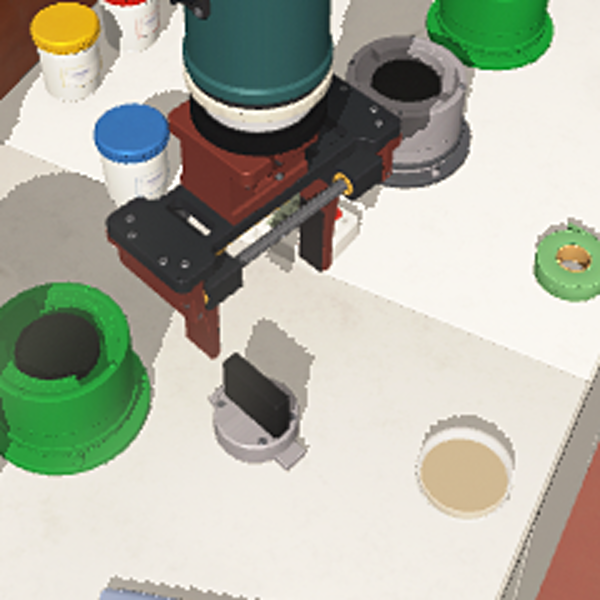

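The gripper is straight above the lid, fingers either side of the bar, clear of the green pot and the timer. I'll descend and grip.

Call:
carry_out --pt "0 -0.1 1 0 1" --pt "0 -0.1 2 0 1" --pt "0 -0.1 2.6 0 1" --pt "0 -0.1 2.85 0 1" --pt "0 -0.1 2.85 0 1" --pt "0 -0.1 2.85 0 0" --pt "0 -0.1 2.85 0 -1" --pt "0 -0.1 2.85 0 -1" --pt "0 -0.1 2.85 0 -1" --pt "0 -0.1 2.85 0 -1" --squeeze 40

```text
time: 3.05
tcp_pos: [0.4866, 0.1859, 0.0292]
tcp_rot: [[0.953, -0.302, 0.001], [-0.302, -0.953, 0.0], [0.001, -0.001, -1.0]]
contact_force: [0.7, -0.1, 0.0]
opening: 0.585
finger_force: 0.0
```

Call:
carry_out --pt "0 0 0 0 -1" --pt "0 0 0 0 -1" --pt "0 0 0 0 -1" --pt "0 0 0 0 -1" --pt "0 0 0 0 -1" --pt "0 0 0 0 -1"

```text
time: 3.65
tcp_pos: [0.4861, 0.1857, 0.0286]
tcp_rot: [[0.953, -0.302, -0.0], [-0.302, -0.953, -0.0], [-0.0, 0.0, -1.0]]
contact_force: [-0.7, -1.8, 0.1]
opening: 0.152
finger_force: 40.0
```

Call:
carry_out --pt "0 0 -0.5 0 -1" --pt "0 0 -1.4 0 -1" --pt "0 0 -2.4 0 -1" --pt "0 0 -3.2 0 -1" --pt "0 0 -3.2 0 -1" --pt "0 0 -3.2 0 -1"

```text
time: 4.25
tcp_pos: [0.4863, 0.1858, 0.1568]
tcp_rot: [[0.953, -0.302, 0.001], [-0.302, -0.953, 0.0], [0.001, -0.001, -1.0]]
contact_force: [0.2, -0.2, -2.4]
opening: 0.161
finger_force: 40.0
```

Run:
```python
from h import *
plan(.5140,-.1285,.16,11.5)
im,d,c=grab("scene"); np.savez("/tmp/s2.npz",im=im,d=d); cv2.imwrite("pics/s2.png",cv2.resize(im[200:400,200:400],(600,600),interpolation=cv2.INTER_CUBIC))
```

```text
t 4.25 tcp [0.4863 0.1858 0.1568] yaw -17.61 tilt [0.0009 0.0004] j [ 13.3  18.2 100.8   0.   60.9 120.9] F [ 0.2 -0.2 -2.4] M [ 0.02  0.03 -0.01] open 0.161 grip 40.0
UNITS [ 3.04  7.28 -0.08] turn -3.64
```

View pics/s2.png

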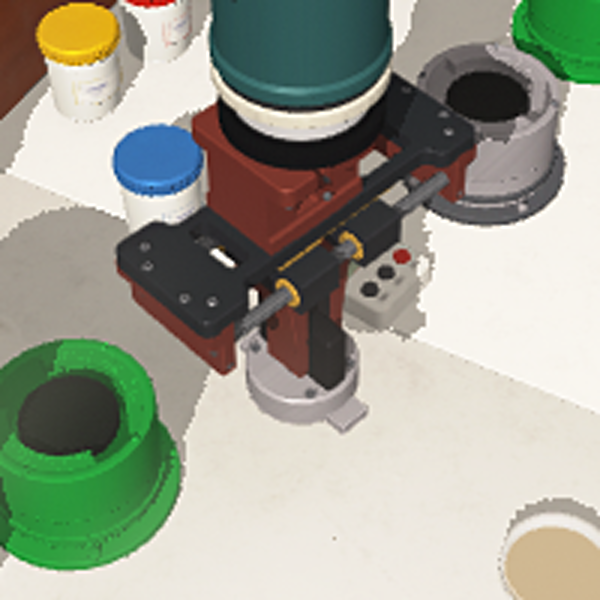

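The lid hangs upright in the fingers, lug at crop (350,415), clear of the timer. Now I'll carry it over the vessel.

Call:
carry_out --pt "0.4 0.9 -0.1 -0.5 -1" --pt "0.8 1.9 -0.1 -1.2 -1" --pt "1.2 2.9 -0.1 -1.9 -1" --pt "1.6 3.9 -0.1 -2.6 -1" --pt "2.0 4.9 -0.1 -3.2 -1" --pt "2.4 5.8 -0.1 -3.6 -1" --pt "2.75 6.6 -0.1 -3.64 -1" --pt "2.95 7.1 -0.1 -3.64 -1" --pt "3.04 7.28 -0.1 -3.64 -1" --pt "3.04 7.28 -0.1 -3.64 -1"

```text
time: 5.3
tcp_pos: [0.5132, -0.1288, 0.1591]
tcp_rot: [[0.98, 0.198, -0.003], [0.198, -0.98, 0.001], [-0.002, -0.002, -1.0]]
contact_force: [1.0, 0.3, -2.5]
opening: 0.159
finger_force: 40.0
```

Run:
```python
from h import *
plan(.5140,-.1285,.112,11.5)
im,d,c=grab("scene"); np.savez("/tmp/s3.npz",im=im,d=d); cv2.imwrite("pics/s3.png",cv2.resize(im[160:300,290:430],(700,600) if 0 else (600,600),interpolation=cv2.INTER_CUBIC))
```

```text
t 5.3 tcp [ 0.5132 -0.1288  0.1591] yaw 11.42 tilt [-0.0027  0.0014] j [-21.6  18.8  99.5   0.   61.9  57. ] F [ 1.   0.3 -2.5] M [-0.02 -0.   -0.05] open 0.159 grip 40.0
UNITS [ 0.02 -0.    1.18] turn -0.01
```

View pics/s3.png

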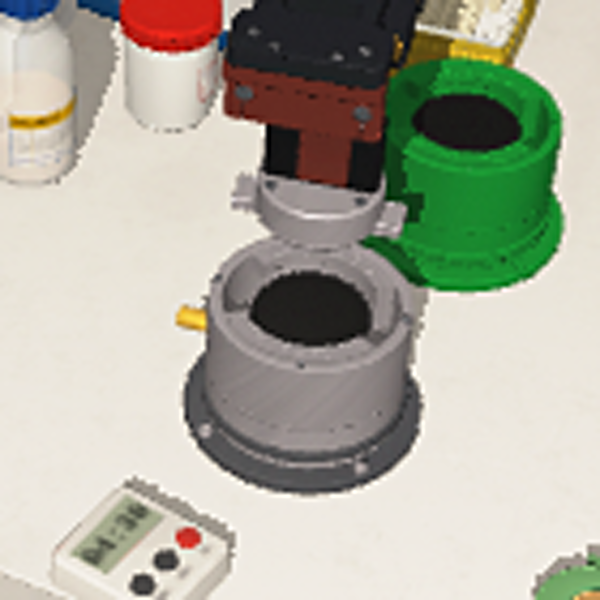

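The lid is over the steel vessel with the lugs in line with the gaps: lug tips at crop (236,193) and (402,220), the mouth centre at (312,308). Next a quick check of the lid's offset from the TCP.

Run:
```python
from h import *
c=ctrl.camera_params("scene"); k=140/600
f=lambda x,y,z:onplane(c,290+x*k,160+y*k,z)[:2]
z=.134
a,b=f(236,193,z),f(402,220,z); print("lugs",a,b,"mid",(a+b)/2,"len",np.linalg.norm(a-b),"ang",np.degrees(np.arctan2(*(a-b)[::-1])))
# plate (dark ellipse) centre in this view
z3=np.load("/tmp/s3.npz"); im,d=z3["im"],z3["d"]; P=cloud(c,d); g=im.max(2)
m=np.zeros((480,640),np.uint8); m[220:244,345:380]=((g<60)&(abs(P[...,2]-.067)<.008))[220:244,345:380]
cs,_=cv2.findContours(m,cv2.RETR_EXTERNAL,cv2.CHAIN_APPROX_NONE); k2=max(cs,key=cv2.contourArea)[:,0]
Q=np.array([onplane(c,u,v,.067)[:2] for u,v in k2],np.float32); print("plate",cv2.minEnclosingCircle(Q),Q.min(0),Q.max(0))
plan(.5140,-.1285,.112,11.5)
```

```text
lugs [ 0.55365007 -0.11778897] [ 0.47773382 -0.13636325] mid [ 0.51569195 -0.12707611] len 0.07815548707135428 ang 13.748357577018218
plate ((0.5156543850898743, -0.12866561114788055), 0.0286425668746233) [ 0.4871147  -0.15647702] [ 0.54419404 -0.10439906]
t 5.35 tcp [ 0.5131 -0.1278  0.1593] yaw 11.46 tilt [-0.0026  0.0017] j [-21.5  18.8  99.5   0.   61.9  57. ] F [-0.3  0.1 -2.4] M [ 0.03  0.05 -0.01] open 0.156 grip 40.0
UNITS [0.02 0.02 1.18] turn -0.0
```

Call:
carry_out --pt "0.01 0.02 0.4 0 -1" --pt "0.01 0.02 0.8 0 -1" --pt "0.01 0.02 1.1 0 -1" --pt "0.01 0.02 1.25 0 -1" --pt "0.01 0.02 1.35 0 -1" --pt "0.01 0.02 1.42 0 -1" --pt "0.01 0.02 1.48 0 -1" --pt "0.01 0.02 1.54 0 -1" --pt "0.01 0.02 1.58 0 -1" --pt "0.01 0.02 1.58 0 -1"

```text
time: 6.35
tcp_pos: [0.5146, -0.1293, 0.0974]
tcp_rot: [[0.98, 0.199, -0.0], [0.199, -0.98, 0.0], [-0.0, -0.0, -1.0]]
contact_force: [-0.0, 0.7, -1.9]
opening: 0.156
finger_force: 40.0
```

```bash
python3 -c "
from h import *
plan(.5140,-.1288,.0836,11.5)"
```

```text
t 6.35 tcp [ 0.5146 -0.1293  0.0974] yaw 11.51 tilt [-0.      0.0001] j [-21.6  23.5 102.9   0.   53.5  56.9] F [-0.   0.7 -1.9] M [0.02 0.08 0.  ] open 0.156 grip 40.0
UNITS [-0.01 -0.02  0.35] turn 0.0
```

Call:
carry_out --pt "0 0 0.1 0 -1" --pt "0 0 0.18 0 -1" --pt "0 0 0.26 0 -1" --pt "0 0 0.34 0 -1" --pt "0 0 0.35 0 -1" --pt "0 0 0.35 0 -1"

```text
time: 6.95
tcp_pos: [0.5152, -0.1295, 0.0842]
tcp_rot: [[0.98, 0.2, 0.001], [0.2, -0.98, -0.0], [0.001, 0.001, -1.0]]
contact_force: [-1.6, -0.5, 8.6]
opening: 0.157
finger_force: 40.0
```

```bash
python3 -c "
from h import *
plan(.5140,-.1288,.0836,-73)"
```

```text
t 6.95 tcp [ 0.5152 -0.1295  0.0842] yaw 11.51 tilt [ 0.001  -0.0004] j [-21.6  24.7 103.5   0.   51.7  56.9] F [-1.6 -0.5  8.6] M [ 0.15  0.42 -0.01] open 0.157 grip 40.0
UNITS [-0.03 -0.02  0.01] turn 10.56
```

Call:
carry_out --pt "-0.01 -0.01 0.04 0 -1" --pt "-0.01 -0.01 0.04 0.6 -1" --pt "-0.01 -0.01 0.04 1.3 -1" --pt "-0.01 -0.01 0.04 2 -1" --pt "-0.01 -0.01 0.04 2.7 -1" --pt "-0.01 -0.01 0.04 3.4 -1" --pt "-0.01 -0.01 0.04 4.1 -1" --pt "-0.01 -0.01 0.04 4.8 -1" --pt "-0.01 -0.01 0.04 5.5 -1" --pt "-0.01 -0.01 0.04 5.5 -1"

```text
time: 7.95
tcp_pos: [0.5152, -0.1292, 0.0829]
tcp_rot: [[0.842, -0.54, 0.002], [-0.54, -0.842, -0.0], [0.002, -0.001, -1.0]]
contact_force: [-1.6, 0.5, 9.9]
opening: 0.156
finger_force: 40.0
```

```bash
python3 -c "
from h import *
plan(.5140,-.1288,.0826,-73)"
```

```text
t 7.95 tcp [ 0.5152 -0.1292  0.0829] yaw -32.65 tilt [ 0.0021 -0.0005] j [-21.5  24.7 103.7   0.   51.5 101.1] F [-1.6  0.5  9.9] M [ 0.23  0.29 -0.16] open 0.156 grip 40.0
UNITS [-0.03  0.01  0.01] turn 5.04
```

Call:
carry_out --pt "0 0 0 0.7 -1" --pt "0 0 0 1.4 -1" --pt "0 0 0 2.1 -1" --pt "0 0 0 2.8 -1" --pt "0 0 0 3.4 -1" --pt "0 0 0 4.0 -1" --pt "0 0 0 4.5 -1" --pt "0 0 0 4.8 -1" --pt "0 0 0 4.8 -1"

```text
time: 8.85
tcp_pos: [0.5156, -0.1291, 0.083]
tcp_rot: [[0.326, -0.945, 0.003], [-0.945, -0.326, -0.0], [0.001, -0.003, -1.0]]
contact_force: [-0.0, 2.0, 9.7]
opening: 0.159
finger_force: 40.0
```

```bash
python3 -c "
from h import *
plan(.5140,-.1288,.0826,-76.5)"
```

```text
t 8.85 tcp [ 0.5156 -0.1291  0.083 ] yaw -70.97 tilt [ 0.0029 -0.0003] j [-2.150e+01  2.470e+01  1.036e+02  1.000e-01  5.150e+01  1.394e+02] F [-0.   2.   9.7] M [ 0.43  0.11 -0.03] open 0.159 grip 40.0
UNITS [-0.02  0.04  0.01] turn 0.69
```

Call:
carry_out --pt "0 0 0 0.2 -1" --pt "0 0 0 0.4 -1" --pt "0 0 0 0.5 -1" --pt "0 0 0 0.5 -1" --pt "0 0 -0.06 0.5 -1" --pt "0 0 -0.13 0.5 -1" --pt "0 0 -0.18 0.5 -1" --pt "0 0 -0.18 0.5 -1"

```text
time: 9.65
tcp_pos: [0.5158, -0.1292, 0.0901]
tcp_rot: [[0.261, -0.965, 0.003], [-0.965, -0.261, -0.001], [0.001, -0.003, -1.0]]
contact_force: [1.1, 1.0, 5.9]
opening: 0.15
finger_force: 40.0
```

```bash
python3 -c "
from h import *
plan(.5140,-.1288,.0906,-76.5)"
```

```text
t 9.65 tcp [ 0.5158 -0.1292  0.0901] yaw -74.9 tilt [ 0.0032 -0.0006] j [-21.5  24.1 103.3   0.   52.4 143.3] F [1.1 1.  5.9] M [ 0.4  -0.07  0.02] open 0.15 grip 40.0
UNITS [-0.02  0.04 -0.01] turn 0.2
```

Call:
carry_out --pt "0 0 -0.03 0 -1" --pt "0 0 -0.05 0 -1" --pt "0 0 -0.05 0 -1"

```text
time: 9.95
tcp_pos: [0.5157, -0.1292, 0.0907]
tcp_rot: [[0.26, -0.965, 0.003], [-0.965, -0.26, -0.0], [0.001, -0.003, -1.0]]
contact_force: [5.5, -0.8, -7.8]
opening: 0.159
finger_force: 40.0
```

Call:
carry_out --pt "0 0 0.04 0 -1" --pt "0 0 0.04 0 -0.5" --pt "0 0 0.04 0 0" --pt "0 0 0.04 0 0" --pt "0 0 0.04 0 0" --pt "0 0 -0.5 0 0" --pt "0 0 -1.5 0 0" --pt "0 0 -2.5 0 0" --pt "0 0 -3 0 0" --pt "0 0 -3 0 0"

```text
time: 10.95
tcp_pos: [0.5162, -0.1298, 0.2142]
tcp_rot: [[0.261, -0.965, 0.006], [-0.965, -0.261, -0.002], [0.004, -0.005, -1.0]]
contact_force: [0.1, -1.0, -0.3]
opening: 0.499
finger_force: 0.0
```

Call:
carry_out --pt "2.5 1 0 0 0" --pt "3 1.5 0 0 0" --pt "3.5 1.5 0 0 0" --pt "3.5 1.5 0 0 0" --pt "3.5 1.5 0 0 0" --pt "3.5 1.5 0 0 0"

```text
time: 11.55
tcp_pos: [0.492, -0.2783, 0.2098]
tcp_rot: [[0.261, -0.965, -0.002], [-0.965, -0.261, 0.002], [-0.003, 0.001, -1.0]]
contact_force: [-0.7, 0.2, 0.7]
opening: 0.499
finger_force: 0.0
```

Run:
```python
from h import *
im,d,c=grab("scene"); P=cloud(c,d)
m=np.zeros((480,640),bool); m[190:280,325:400]=1
m&=(im.max(2)<70)&(P[...,2]>.117)&(P[...,2]<.127)
v,u=np.nonzero(m)
Q=np.array([onplane(c,a,b,.122)[:2] for a,b in zip(u,v)],np.float32)
if len(Q): print("bar top",len(Q),cv2.minAreaRect(Q),np.median(P[m][:,2]))
a=cv2.resize(im[170:300,290:420],(390,390),interpolation=cv2.INTER_CUBIC)
cv2.imwrite("pics/s4.png",np.hstack([a,cv2.resize(im[:,60:540],(390,390))]))
plan(.5,0,.2,0)
```

```text
bar top 126 ((0.5161181092262268, -0.12719467282295227), (0.013922842219471931, 0.05582565441727638), 15.945317268371582) 0.12161378452731736
t 11.6 tcp [ 0.4923 -0.278   0.2101] yaw -74.83 tilt [-0.0016  0.0018] j [-36.5  18.5  91.7   0.   70.  128.3] F [-0.6  0.   0. ] M [0.07 0.01 0.07] open 0.502 grip 0.0
UNITS [-6.66 -2.    0.27] turn -9.35
```

View pics/s4.png

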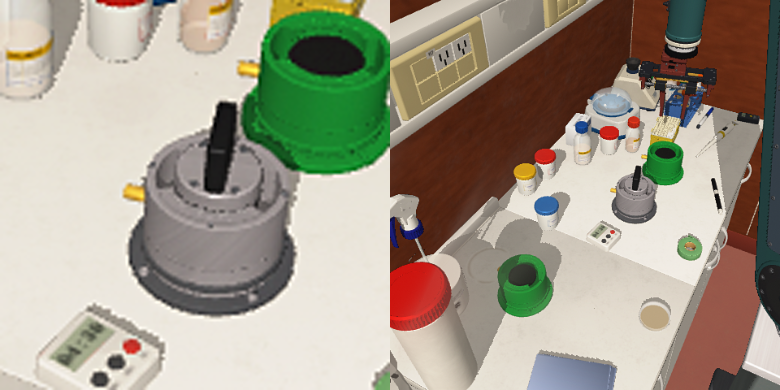

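The lid sits upright in the vessel at crop (218,165), bar at about −74°. Its top is 0.1216 m up, which fits the locked height (0.062 + 0.060). The gripper is clear and nothing else has moved.

```bash
python3 -c "
from rig import ctrl
print(ctrl.finish_job())"
```

```text
the job is handed in; nothing more can be done
None
```

The lid is locked in the steel vessel (turned about 86° clockwise, held against a test pull of about 8 N, then sprung up to locked height), and the job was handed in at about 11.6 s with the gripper clear and the other things left where they were.

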